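# Fish the brass gauge slide out of the bed slot

### The job

The brass slide is trapped deep in the narrow slot of the steel bed plate. Take the hooked pick off its wooden rest, hook it into the slide's window, drag the slide out into the open bay until it comes up against the steel stop, and seat it there with a steady pull of about 9 N, without ramming it and keeping the pick upright all the while. Then leave the slide in the bay and hang the pick back on its rest; keep the fingers off the slide and leave the other things on the bench where they are.

Things in the scene. Friction and masses are not known exactly. Their poses are not given: they have to be found in the camera images.
- bed: Dark steel bed plate fixed to the bench, 285 (x = -150 to +135 mm) x 170 (y) x 34 mm high. Origin: on its underside; x runs along the slot, -x is the front. On its middle line (y = 0) a T-slot from x = -20 to +120 mm, and in front of it (x = -133 to -20 mm) an open-topped bay 90 mm wide with the same floor, 10 mm above the bench; the steel stop stands at the bay's front (see bay).
- bay (a point): Point on the bay's floor (10 mm above the bench), at x = -65 mm on the bed's middle line; axes as the bed's. The stop, a rigid steel bar 8 (x) x 50 (y) x 18 mm high standing across the middle line, is clamped firmly at a setting that differs each time: its face towards the slide is 32 to 60 mm from this point, to -x. Its position is not measured: feel for it.
- slot_floor (a point): Mouth of the slot's tunnel, where it meets the bay, on the middle line of the floor (10 mm above the bench); axes as the bed's. The tunnel, 23 mm wide and 17.5 mm high, runs from here 140 mm to +x, with a slit 12 mm wide all along its 6.5 mm thick roof. A spring cheek in its +y wall, 67 to 97 mm from here, pinches the slide with about 4 N: it drags with 2 to 8 N until past it, then easily.
- slide: Loose brass slide, 64 (x) x 20 (y) x 16 mm high, about 0.12 kg, lying in the slot, x along the slot as the bed's. Origin: centre of its underside. Its front end is a crossbar (x = -32 to -22 mm), open beneath: the bar's underside is 8 mm above the slot floor. Fully home, its front end touches the stop and all of it lies in the bay.
- slide_window (a point): Centre of the slide's window, level with the slide's top (16 mm above its underside), 12 mm in front (-x) of its origin; axes as the slide's. The window goes right through: 20 mm long (x = -22 to -2 mm from the slide's origin), 12 mm wide between side rails of 4 mm; behind it the slide is solid.
- pick: Hooked pick, about 0.10 kg: wooden T-handle 16 (x) x 88 (y) x 24 mm high; from its underside a round steel shank, 5 mm thick, goes straight down 45 mm (with a collar 12 mm across in its top 4 mm) and turns to -x at the bottom as a hook 5 mm thick. Origin: centre of the handle's underside; z up. It hangs by the handle's ends on the rest.
- pick_grip (a point): Centre of the pick's wooden handle, 12 mm above its underside: grip it here across its 16 mm, from above. Axes as the pick's.
- pick_hook (a point): Lowest point of the pick's shank, on its centre line, 45 mm below the handle's underside; the hook runs from here to -x, its tip 11 mm from the shank's centre line. Axes as the pick's.
- rest: Wooden rest fixed to the bench, foot 70 (x) x 110 (y) x 8 mm, with two posts at y = -36 and +36 mm, each 16 mm wide in y and 46 mm long in x; flat tops 65 mm above the bench with lips 7 mm high at both x ends, 38 mm apart. Gap between the posts 56 mm. Origin: centre of its underside; axes roughly as the bench's.
- rest_seat (a point): Point midway between the two post tops, 65 mm above the bench, where the origin of the hung pick belongs: handle across both posts along the rest's y, shank hanging between them, hook to -x; axes as the rest's.
- sort_a: Bystander: wooden type block 18 x 18 x 23 mm standing on the bed plate's top, more than 50 mm from the slot's middle line. Origin: centre of its underside.
- sort_b: Bystander: metal type block 24 x 16 x 23 mm standing on the bed plate's top, more than 50 mm from the slot's middle line. Origin: centre of its underside.
- spacer: Bystander: aluminium spacing bar 100 x 18 x 16 mm lying between the bed and the rest. Origin: centre of its underside.
- ink: Bystander: ink can, 68 mm across, 70 mm high.
- glue: Bystander: slim bottle, 28 mm across, 90 mm high.
- bodkin: Bystander: screwdriver, 170 mm long, lying on the bench.
- penmug: Bystander: white mug, 80 mm across, 100 mm high.
Not all that is in view belongs to the job. Of the things like the pick, leave any that is red; of the rest the smaller one is meant.

How it is judged:
By the outcome, as a careful person would: the job done as asked, in the order asked, and still so for the second after the job is handed in, with the robot touching nothing.
It also fails if it takes over 72 s, if anything falls off the work surface, if the arm or the gripper's body presses on something with over 40 N, if the wrist force passes 120 N, or if a joint passes its speed limit or range.

### The arm

A 6-joint arm with a two-finger parallel gripper is mounted at the origin on the work surface. World frame = base frame: x ahead of the robot, y to its left, z up, the work surface at z = 0. Lengths are in mm, angles in rad, forces in N, time in s.
With the tool pointing down it reaches from about 350 to 975 mm from the base axis. Payload 7.1 kg.
Tool frame: the origin (TCP) lies midway between the tips of the shut fingers; the grasp point (between the pads) lies 19 mm behind it (ctrl.grip_point_offset is the distance from the TCP to the grasp point, in mm); z points along the fingers, y is the line along which they close (so a half turn about z gives the same grasp; the last joint's range is limited). The gripper opens to 88 mm and grips with 3 to 60 N. Pads are 20 mm wide; open, the fingers measure 115 mm over their backs; the gripper's body (75 mm by 178 mm) begins 61 mm behind the grasp point.
Start: joints at [1.264, 0.423, 1.63, -0, 1.089, -0.019], TCP at [177.37, 599.287, 222.675] pointing down, gripper open.
Joint ranges: [-3, 3], [-0.9, 2.11], [0.09, 2.58], [-1.31, 4.45], [0.11, 2.69], [-2.54, 2.54]. Speed limits (rad/s): [2.39, 2.39, 3.01, 3.14, 3.14, 3.14].

### API

Orientations are given as a rotation vector (axis times angle).
In Python, from workcell import get_obs, optics, close_job, spotter, ctrl gives the robot as it stands. The module is installed in compiled form; this text tells all that it offers.
- The arm moves only by the tool move_arm, never from a script. Its argument "rows" is a list of rows, each a list of 5 numbers: the shift along the tool's x, y, z in cm, then the turn about the tool's z in degrees, then the opening in per cent of the stroke, from 0 (shut) to 100 (fully open). A call has 1 to 10 rows; each row shifts and turns the commanded pose from where the row before left it, along the tool's axes as they then stand; what a row does not reach is not made up. A row lasts 1/8 s, in which the tool goes at most 62.5 mm and 10.7 degrees, less where a joint would pass 70% of its speed; a pose out of reach is approached as far as the arm can. A call with a gripper value outside its range is refused whole. The fingers move at their own pace and stop on an object; the grip force is fixed at half the most. Time passes only in rows, so rows that do not move let the fingers close. It gives the time, the measured TCP pose, the force, the opening and the grip force at its end, in the units of the state.
- get_obs(): the state, without advancing time (a new reading comes with each control period).
- optics.get_image(name): name is "scene" or "side" or "wrist"; returns the picture (384x512x3 uint8, blue, green, red); there is no depth.
- optics.calibration(name): a dict with "camera_matrix" (3x3 intrinsics, pixels), "xyz" and "orientation" of the camera in the world. Camera axes: x right, y down, z forward; pixel columns grow to the right and rows downward; lengths in mm; the calibration is good to about 2 mm. A picture is of the moment at which its call begins: read the wrist's pose just before it. calibration takes no time and is no camera call; for the wrist camera it gives the pose at the moment of the call.
- close_job(): hands the job in; it is judged then, once.
Trained networks look in the newest picture that a camera, given by its name, has taken for a name from the list of things; names that differ only in an ending like _2 or _b are one class to them, and where a whole thing is asked for, a point or a joint stands for the part that bears it (a point fixed in the world has none). Each returns a list of dicts, best first, with "conf" (0 to 1); they miss things now and then, are a little off and sometimes report something else, mostly with a low value. They report only what shows in the picture. A call takes as long as a camera call. They do not tell look-alikes from the thing itself.
- spotter.find_in(camera, label): "point" ([column, row] in pixels, amid what is visible of it).
- spotter.regions_of(camera, label): "region" (384x512 bool, what is visible of it) and "point" ([column, row] in pixels, amid what is visible of it).
The state is a dict: "t": time; "qpos": joint angles; "qvel": joint speeds; "joint_torque": joint torques, N m; "ee_pos": TCP position; "orientation": TCP orientation; "ft_force": force on the tool from outside, world axes, zero at the start; "moment": the same for the moment, N m; "width": finger opening in mm; "grasp_force": force on a finger pad.
Only numpy, scipy, OpenCV 4.12 (cv2) and the standard library are available. Lean on these libraries where they do the work, as an engineer would, in place of code of your own. Each camera call takes 0.05 s, during which the arm holds its last target. There are 200 camera calls.

## Working session

There is one attempt and no reset: what is moved stays moved. The work goes in short steps, Python scripts to look and compute and a tool call to move; the robot and the scene stay as the last step left them, time stands still between calls to the robot, and variables do not carry over. Pictures are saved under pics/ and viewed, at most 10 in all, crops included, and the job is handed in when it is done.

Besides the shell and the picture viewer there is one more tool, called after "Request:" as name(argument=value, ...) on one line, values as JSON. move_arm: Moves the arm, as the interface text tells. Its arguments: {"type":"object","properties":{"rows":{"type":"array","items":{"type":"array","items":{"type":"number"}}}},"required":["rows"]}

```bash
mkdir -p pics
python3 - <<'E'
from workcell import get_obs, optics, spotter
import cv2, numpy as np
o=get_obs(); print({k:np.round(v,3).tolist() for k,v in o.items()})
for c in ("scene","side"):
    im=optics.get_image(c); cv2.imwrite(f"pics/{c}0.png",im)
    k=optics.calibration(c); print(c,np.round(k["camera_matrix"],1).tolist(),np.round(k["xyz"],1),np.round(k["orientation"],3))
    for l in ("bed","slide","pick","rest","pick_hook","slide_window","rest_seat","spacer"):
        print(l,[(np.round(d["point"],1).tolist(),round(d["conf"],2)) for d in spotter.find_in(c,l)][:4])
im=np.vstack([cv2.imread(f"pics/{c}0.png") for c in ("scene","side")])
E
```

```text
{'t': 0.0, 'qpos': [1.264, 0.424, 1.631, 0.0, 1.089, -0.019], 'qvel': [-0.002, -0.0, 0.002, -0.001, 0.001, -0.001], 'joint_torque': [-0.001, -54.463, -27.366, 0.064, 0.023, -0.0], 'ee_pos': [177.196, 598.769, 221.909], 'orientation': [-0.45, -3.109, 0.002], 'ft_force': [0.41, 0.54, -0.252], 'moment': [0.016, 0.025, 0.0], 'grasp_force': 0.0, 'width': 87.819}
scene [[423.2, 0.0, 260.8], [0.0, 423.2, 192.0], [0.0, 0.0, 1.0]] [1609.2 -160.2  747. ] [-1.694 -1.486  0.809]
bed [([296.5, 215.0], 0.65)]
slide [([304.1, 225.4], 0.45), ([217.6, 248.8], 0.26), ([191.2, 188.0], 0.25)]
pick [([135.4, 194.2], 0.93), ([188.7, 187.9], 0.71), ([208.8, 176.3], 0.66)]
rest [([193.4, 205.8], 0.63), ([320.6, 199.3], 0.42), ([111.6, 221.2], 0.32)]
pick_hook [([134.4, 196.0], 0.8), ([192.8, 187.3], 0.69)]
slide_window [([299.6, 218.6], 0.6)]
rest_seat [([192.2, 205.6], 0.85), ([229.7, 195.7], 0.66)]
spacer [([230.1, 196.6], 0.49)]
side [[446.7, 0.0, 257.3], [0.0, 446.7, 190.5], [0.0, 0.0, 1.0]] [  241.8 -1109.1   859.3] [-2.158  0.337 -0.152]
bed [([245.4, 184.6], 0.84), ([260.4, 230.3], 0.68), ([328.0, 293.0], 0.52)]
slide []
pick [([257.5, 229.0], 0.77), ([207.2, 251.2], 0.53)]
rest [([259.6, 245.1], 0.72), ([249.7, 186.5], 0.37)]
pick_hook [([248.4, 304.9], 0.96), ([206.2, 252.6], 0.82)]
slide_window []
rest_seat [([261.0, 247.9], 0.61)]
spacer [([228.9, 225.4], 0.47), ([328.1, 289.8], 0.31)]
```

View pics/scene0.png

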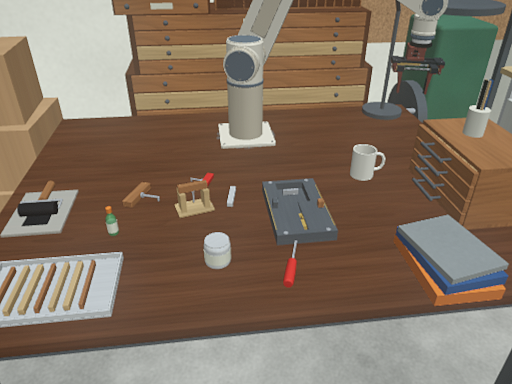

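View pics/side0.png

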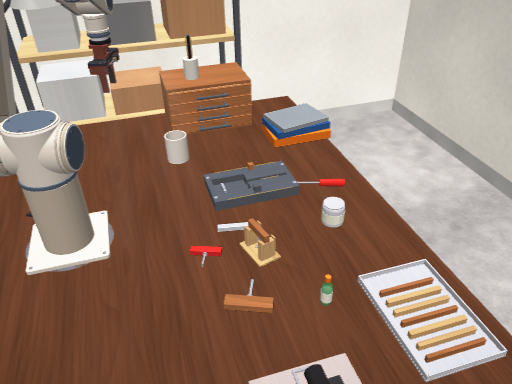

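The scene view shows the brown pick hung on the rest at (193,190), with a red one at (207,180) and a larger one lying at (137,194). The bed is at (298,210) with the slide at (303,222). The side view puts the rest at (260,245) and the bed at (250,185).

```bash
cat > h.py <<'E'
from workcell import get_obs, optics, spotter, ctrl
import cv2, numpy as np
from scipy.spatial.transform import Rotation as R
def topl(k,p,z):
    d=R.from_rotvec(k["orientation"]).as_matrix()@np.linalg.inv(k["camera_matrix"])@[p[0],p[1],1]
    c=np.array(k["xyz"]); return c+d*(z-c[2])/d[2]
def proj(k,P):
    q=(np.atleast_2d(P)-k["xyz"])@R.from_rotvec(k["orientation"]).as_matrix()
    q=q@np.array(k["camera_matrix"]).T; return q[:,:2]/q[:,2:]
E
python3 - <<'E'
from h import *
a=optics.calibration("scene");b=optics.calibration("side")
for n,k,p,z in (("bed",a,(298,208),34),("bed",b,(250,184),34),("slide",a,(303,222),26),("rest seat",a,(193,190),75),("rest",b,(260,229),75)):
    print(n,topl(k,p,z).round(0))
w=optics.calibration("wrist");o=get_obs()
T=R.from_rotvec(o["orientation"]).as_matrix();print("tool axes cols",T.round(3),"cam in tool",(T.T@(np.array(w["xyz"])-o["ee_pos"])).round(1),(T.T@R.from_rotvec(w["orientation"]).as_matrix()).round(3),np.round(w["camera_matrix"],0), ctrl.grip_point_offset)
E
```

```text
bed [598.  94.  34.]
bed [567.  67.  34.]
slide [658.  96.  26.]
rest seat [ 524. -212.   75.]
rest [ 515. -210.   75.]
tool axes cols [[-0.959  0.284 -0.   ]
 [ 0.284  0.959  0.   ]
 [ 0.     0.    -1.   ]] cam in tool [  66.1    0.5 -161.9] [[-0.    -0.969 -0.246]
 [ 1.    -0.     0.   ]
 [-0.    -0.246  0.969]] [[334.   0. 255.]
 [  0. 334. 191.]
 [  0.   0.   1.]] 18.700000000000003
```

```bash
cat >> h.py <<'E'
def yaw(o=None):
    T=R.from_rotvec((o or get_obs())["orientation"]).as_matrix(); return np.degrees(np.arctan2(T[1,1],T[0,1]))
def plan(target,psi,n,w):
    "rows from the present pose to the TCP target, tool y at psi deg"
    o=get_obs(); y0=yaw(o); d=(psi-y0+180)%360-180; s=(np.array(target)-o["ee_pos"])/n
    for i in range(n):
        a=np.radians(y0+d*i/n); Y=np.array([np.cos(a),np.sin(a),0]); X=np.array([-Y[1],Y[0],0])
        print([round(float(v),2) for v in (s@X/10,s@Y/10,-s[2]/10,-d/n)]+[w])
E
python3 -c "
from h import *
plan([590,115,230],0,12,60)"
```

```text
[-4.44, -2.89, -0.06, 6.13, 60]
[-4.73, -2.4, -0.06, 6.13, 60]
[-4.96, -1.89, -0.06, 6.13, 60]
[-5.13, -1.35, -0.06, 6.13, 60]
[-5.24, -0.79, -0.06, 6.13, 60]
[-5.3, -0.23, -0.06, 6.13, 60]
[-5.29, 0.34, -0.06, 6.13, 60]
[-5.22, 0.9, -0.06, 6.13, 60]
[-5.1, 1.46, -0.06, 6.13, 60]
[-4.91, 1.99, -0.06, 6.13, 60]
[-4.67, 2.5, -0.06, 6.13, 60]
[-4.38, 2.99, -0.06, 6.13, 60]
```

Request:
move_arm(rows=[[-4.4,-2.9,0,6.1,60],[-4.7,-2.4,0,6.1,60],[-5,-1.9,0,6.1,60],[-5.1,-1.4,0,6.1,60],[-5.2,-0.8,0,6.1,60],[-5.3,-0.2,0,6.1,60],[-5.3,0.3,0,6.1,60],[-5.2,0.9,0,6.1,60],[-5.1,1.5,0,6.1,60],[-4.9,2,0,6.1,60]])

```text
t: 2.15
ee_pos: [522.2, 195.1, 222.9]
orientation: [1.97, 2.447, 0.001]
ft_force: [0.9, 0.4, 0.3]
width: 52.3
grasp_force: 0.0
```

Request:
move_arm(rows=[[-4.7,2.5,0,6.1,60],[-4.4,3,0,6.1,60],[0,0,0,0,60],[0,0,0,0,60]])

```text
t: 2.65
ee_pos: [589.8, 115.8, 222.4]
orientation: [-2.215, -2.227, 0.001]
ft_force: [0.0, 0.8, -1.0]
width: 52.7
grasp_force: 0.0
```

Run:
```python
from h import *
o=get_obs();print(o["t"],o["ee_pos"].round(1) if hasattr(o["ee_pos"],'round') else o["ee_pos"],yaw(o))
k=optics.calibration("wrist")
im=optics.get_image("wrist"); cv2.imwrite("pics/w1.png",cv2.resize(im,(800,600)))
cv2.imwrite("pics/w1raw.png",im)
import pickle;pickle.dump(k,open("k1.pkl","wb"))
for l,z in (("bed",34),("slide",26),("slide_window",26),("sort_a",45),("sort_b",45)):
    print(l,[(np.round(d["point"],1).tolist(),round(d["conf"],2),topl(k,d["point"],z).round(1).tolist()) for d in spotter.find_in("wrist",l)][:3])
```

```text
2.65 [589.8 115.8 222.4] 0.3266200955780686
bed [([242.0, 175.9], 0.56, [576.7, 110.4, 34.0])]
slide [([309.7, 188.3], 0.78, [651.2, 95.2, 26.0]), ([241.5, 174.6], 0.31, [575.9, 110.2, 26.0])]
slide_window [([316.4, 189.3], 0.85, [658.7, 94.1, 26.0]), ([246.6, 251.0], 0.36, [581.4, 19.9, 26.0])]
sort_a [([247.9, 251.5], 0.62, [583.3, 27.9, 45.0]), ([264.0, 128.3], 0.6, [599.4, 161.4, 45.0])]
sort_b [([247.9, 251.5], 0.62, [583.3, 27.9, 45.0]), ([264.0, 128.3], 0.6, [599.4, 161.4, 45.0])]
```

View pics/w1.png

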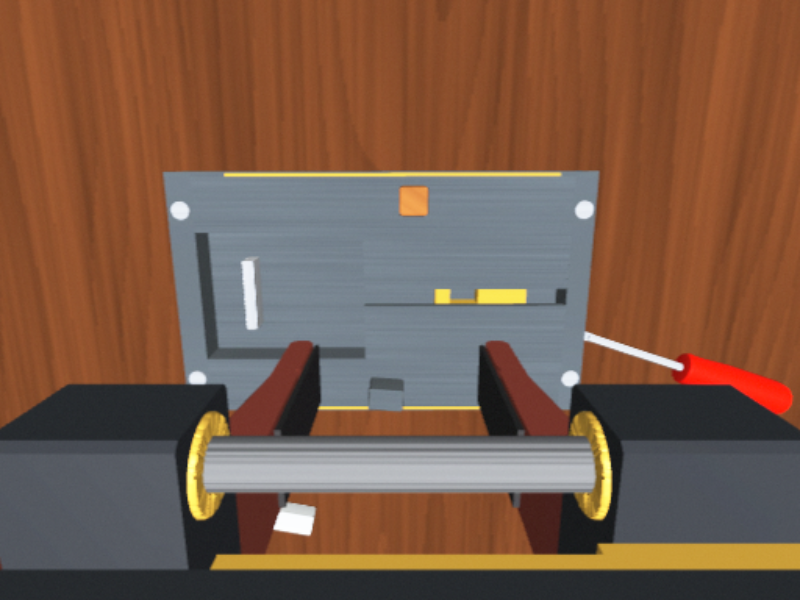

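The wrist view (800×600) shows the slide in the slit with its crossbar at columns 434–450, window 450–476 and rear end 527, row 296. The stop is at column 250, row 293, and the bed lies square to the picture.

Run:
```python
from h import *
import pickle;k=pickle.load(open("k1.pkl","rb"))
im=cv2.imread("pics/w1raw.png").astype(float)
r=int(296/1.5625)
print("row",r,[ (c,im[188:191,c].mean(0).round(0).astype(int).tolist()) for c in list(range(275,292))+list(range(300,309))+list(range(333,342))+list(range(352,366))])
for c in (282,320,250,345): print("col",c,[(q,im[q,c].round(0).astype(int).tolist()) for q in range(181,199)])
for n,p,z in (("TL",(165,172),34),("TR",(599,171.5),34),("BL",(190,408),34),("BR",(570,409),34),("mouth top",(364,240),34)): print(n,topl(k,np.array(p)/1.5625,z).round(1))
```

```text
row 189 [(275, [143, 132, 118]), (276, [145, 131, 119]), (277, [131, 128, 120]), (278, [95, 170, 201]), (279, [77, 221, 247]), (280, [86, 233, 251]), (281, [86, 233, 251]), (282, [86, 234, 251]), (283, [85, 234, 251]), (284, [86, 233, 251]), (285, [83, 231, 251]), (286, [85, 232, 251]), (287, [108, 209, 236]), (288, [136, 149, 149]), (289, [143, 132, 118]), (290, [143, 132, 118]), (291, [143, 132, 119]), (300, [142, 129, 117]), (301, [143, 131, 119]), (302, [144, 131, 119]), (303, [111, 119, 122]), (304, [47, 99, 123]), (305, [50, 147, 185]), (306, [74, 214, 243]), (307, [86, 234, 252]), (308, [86, 233, 252]), (333, [86, 233, 251]), (334, [85, 233, 251]), (335, [86, 233, 252]), (336, [113, 208, 236]), (337, [141, 145, 141]), (338, [144, 133, 120]), (339, [143, 132, 121]), (340, [144, 132, 121]), (341, [143, 132, 120]), (352, [144, 133, 121]), (353, [145, 133, 119]), (354, [144, 133, 120]), (355, [114, 106, 97]), (356, [60, 57, 52]), (357, [53, 52, 49]), (358, [52, 51, 47]), (359, [51, 50, 47]), (360, [50, 49, 46]), (361, [51, 49, 46]), (362, [103, 96, 88]), (363, [139, 129, 117]), (3
[... 1197 characters left out ...]
, (193, [142, 132, 119]), (194, [104, 100, 90]), (195, [97, 95, 86]), (196, [135, 124, 112]), (197, [139, 130, 116]), (198, [142, 130, 118])]
col 345 [(181, [142, 130, 118]), (182, [141, 129, 118]), (183, [142, 129, 117]), (184, [143, 131, 118]), (185, [149, 137, 125]), (186, [146, 135, 123]), (187, [145, 133, 122]), (188, [143, 131, 119]), (189, [146, 134, 121]), (190, [145, 133, 121]), (191, [143, 132, 119]), (192, [142, 130, 118]), (193, [145, 133, 121]), (194, [96, 91, 84]), (195, [113, 106, 95]), (196, [140, 129, 116]), (197, [139, 129, 116]), (198, [144, 132, 119])]
TL [437.8 178.1  34. ]
TR [721.2 180.1  34. ]
BL [438.6  10.2  34. ]
BR [716.9  10.9  34. ]
mouth top [567.3 134.3  34. ]
```

Run:
```python
from h import *
import pickle;k=pickle.load(open("k1.pkl","rb"))
for n,p,z in (("front",(277.9,189),26),("bar rear",(287.4,189),26),("win rear",(305.2,189),26),("rear",(336.5,189),26),("slit+",(282,184.5),34),("slit-",(282,195.6),34),("slit+ far",(345,184.5),34),("slit- 345",(345,195.4),34),("slit -250",(250,195.6),34),("slit end",(362,189),34),("stopface top",(257/1.5625,293/1.5625),28)): print(n,topl(k,p,z).round(1))
print(k["xyz"])
```

```text
front [616.   94.2  26. ]
bar rear [626.6  94.2  26. ]
win rear [646.2  94.4  26. ]
rear [680.9  94.6  26. ]
slit+ [619.8 101.2  34. ]
slit- [620.1  88.8  34. ]
slit+ far [687.7 101.6  34. ]
slit- 345 [688.6  89.4  34. ]
slit -250 [585.3  88.6  34. ]
slit end [706.4  96.7  34. ]
stopface top [491.2  95.7  28. ]
[590.21629461 182.791816   384.31959456]
```

Request:
move_arm(rows=[[-5.05,-1.15,0,0,50],[-5.05,-1.15,0,0,50],[-5.05,-1.15,0,0,50],[-5.05,-1.15,0,0,50],[-5.05,-1.15,0,0,50],[-5.05,-1.15,0,0,50],[0,0,0,0,50],[0,0,0,0,50]])

```text
t: 3.95
ee_pos: [523.0, -187.0, 222.7]
orientation: [-2.215, -2.227, -0.001]
ft_force: [0.2, 0.3, -0.2]
width: 44.0
grasp_force: 0.0
```

Run:
```python
from h import *
o=get_obs();print(o["t"],o["ee_pos"],yaw(o))
k=optics.calibration("wrist")
im=optics.get_image("wrist"); cv2.imwrite("pics/w2.png",cv2.resize(im,(800,600)))
cv2.imwrite("pics/w2raw.png",im)
import pickle;pickle.dump(k,open("k2.pkl","wb"))
for l,z in (("rest",65),("pick",77),("pick_grip",77),("spacer",16)):
    print(l,[(np.round(d["point"],1).tolist(),round(d["conf"],2),topl(k,d["point"],z).round(1).tolist()) for d in spotter.find_in("wrist",l)][:3])
```

```text
3.95 [ 523.02465861 -187.04341089  222.73204118] 0.3025071853629416
rest [([256.1, 184.0], 0.66, [525.1, -194.2, 65.0]), ([240.2, 205.0], 0.34, [509.3, -215.8, 65.0])]
pick [([207.7, 337.7], 0.88, [474.3, -360.4, 77.0]), ([241.4, 205.7], 0.75, [511.0, -212.9, 77.0]), ([115.3, 154.4], 0.74, [394.6, -163.9, 77.0])]
pick_grip [([114.2, 152.4], 0.75, [393.8, -162.1, 77.0]), ([244.4, 207.2], 0.67, [513.9, -214.4, 77.0]), ([207.3, 332.9], 0.56, [474.0, -354.4, 77.0])]
spacer [([207.2, 83.2], 0.62, [473.2, -96.8, 16.0]), ([317.6, 350.8], 0.26, [606.5, -427.1, 16.0])]
```

View pics/w2.png

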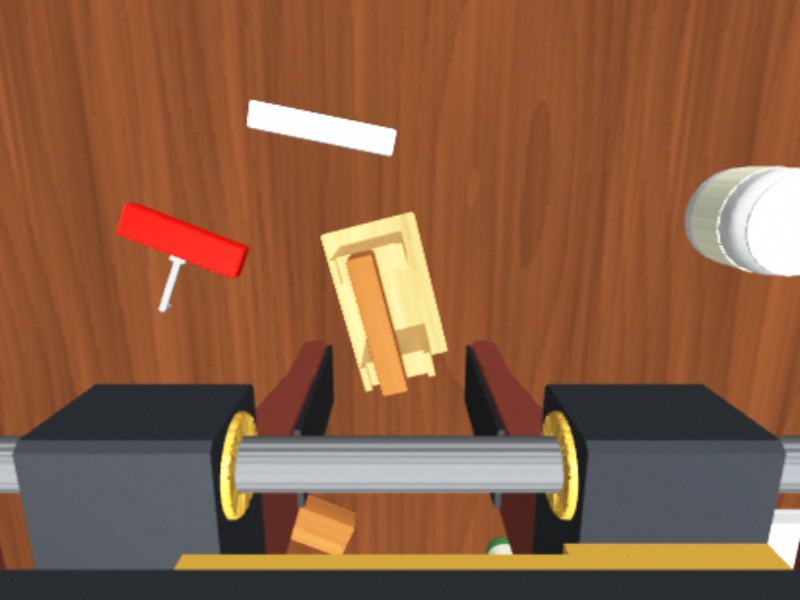

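Run:
```python
from h import *
import pickle;k=pickle.load(open("k2.pkl","rb"))
im=cv2.imread("pics/w2raw.png")
hsv=cv2.cvtColor(im,cv2.COLOR_BGR2HSV); m=np.zeros(im.shape[:2],np.uint8)
for p in ((232,185),(243,215),(250,240)): print(hsv[p[1],p[0]])
s=hsv[200,238].astype(int)
print(s)
m=(cv2.inRange(hsv,(8,150,150),(16,255,255)))
m[:150]=0;m[260:]=0;m[:,:215]=0;m[:,275:]=0
n,l,st,ce=cv2.connectedComponentsWithStats(m);i=1+st[1:,4].argmax();print(st[i],ce[i])
q=cv2.boxPoints(cv2.minAreaRect(np.argwhere(l==i)[:,::-1].astype(np.float32)))
P=np.array([topl(k,p,89) for p in q]);print(q.round(1).tolist(),P.round(1).tolist(),P.mean(0).round(1))
for a in range(2):
    d=P[a+1]-P[a];print(np.linalg.norm(d).round(1),np.degrees(np.arctan2(d[1],d[0])).round(1))
# rest foot top visible corners z=8; view px
for n,p,z in (("foot TL",(321,236),8),("foot TR",(413,212),8),("foot BR",(447,351),8)): print(n,topl(k,np.array(p)/1.5625,z).round(1))
print(topl(k,np.array((359.5,254.5))/1.5625,89),topl(k,np.array((394.5,392.5))/1.5625,89))
c=im[150:262,200:300];cv2.imwrite("pics/w2c.png",cv2.resize(c,(600,672),interpolation=2)[:600])
```

```text
[ 16 169 240]
[ 16 166 241]
[ 15 168 242]
[ 15 166 241]
[ 222  160   44  100 1841] [242.10374796 209.442151  ]
[[220.1999969482422, 163.0], [245.89999389648438, 157.10000610351562], [268.70001220703125, 257.5], [243.0, 263.29998779296875]] [[492.7, -169.5, 89.0], [515.8, -164.1, 89.0], [537.6, -261.1, 89.0], [512.8, -267.4, 89.0]] [ 514.7 -215.5   89. ]
23.7 13.1
99.4 -77.3
foot TL [ 467.9 -169.4    8. ]
foot TR [ 534.3 -151.9    8. ]
foot BR [ 561.5 -257.     8. ]
[ 501.56329453 -169.31698992   89.        ] [ 521.89580832 -254.66292791   89.        ]
```

View pics/w2c.png

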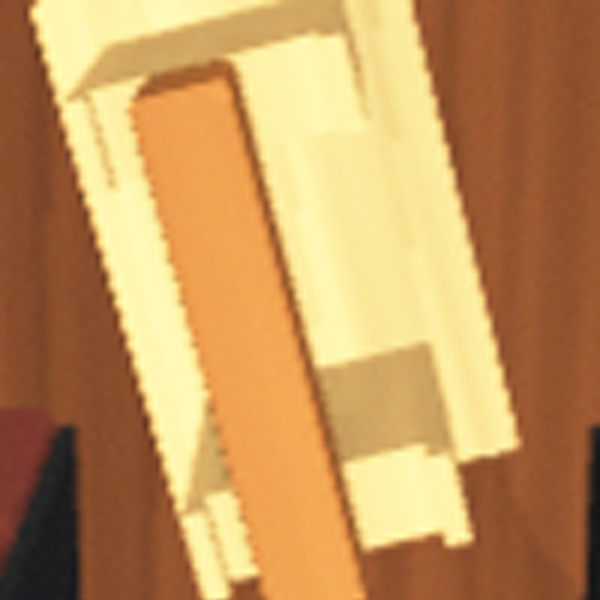

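Crop: the handle's top face spans (135,100)–(232,80) at one end and runs down-right about 14° off vertical. It lies across both posts, slightly to −x of the rest's centre, and is clear to grip.

```bash
python3 -c "
from h import *
plan([511.7,-212.3,222.7],13.9,2,50)"
```

```text
[-1.29, -0.59, -0.0, -6.74, 50]
[-1.21, -0.74, -0.0, -6.74, 50]
```

Request:
move_arm(rows=[[-1.29,-0.59,0,-6.8,50],[-1.21,-0.74,0,-6.8,50],[0,0,4,0,50],[0,0,4,0,50],[0,0,3,0,50],[0,0,2,0,50],[0,0,1,0,50],[0,0,0,0,50],[0,0,0,0,50]])

```text
t: 5.32
ee_pos: [512.0, -213.6, 83.5]
orientation: [1.935, 2.473, 0.001]
ft_force: [0.0, -0.6, 0.5]
width: 43.9
grasp_force: 0.0
```

Run:
```python
from h import *
o=get_obs();print(o["t"],o["ee_pos"],yaw(o))
k=optics.calibration("wrist")
im=optics.get_image("wrist"); cv2.imwrite("pics/w3.png",cv2.resize(im,(800,600)))
plan([511.7,-212.3,58.3],13.9,2,50)
```

```text
5.325 [ 512.00057616 -213.5904732    83.50151342] 13.926393083857628
[0.07, 0.0, 1.27, 0.01, 50]
[0.07, 0.0, 1.27, 0.01, 50]
```

View pics/w3.png

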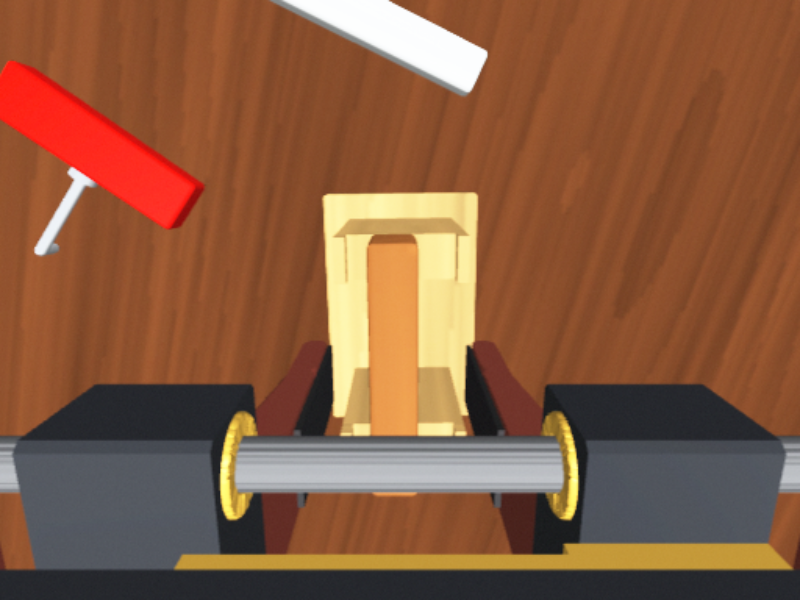

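The handle is centred between the fingers at columns 368–418, rows 237–494, and about 1.6 mm to the left of the gripper's middle.

Run:
```python
from h import *
k=optics.calibration("wrist");o=get_obs()
a,b=[topl(k,np.array(p)/1.5625,89) for p in ((393,241),(393.5,494))]
c=(a+b)/2;print(a,b,c,np.linalg.norm(a-b));plan([c[0],c[1],58.3],13.9,2,50)
```

```text
[ 500.47190581 -170.33891877   89.        ] [ 521.33817963 -254.76552084   89.        ] [ 510.90504272 -212.5522198    89.        ] 86.9669622312738
[0.07, -0.04, 1.27, 0.01, 50]
[0.07, -0.04, 1.27, 0.01, 50]
```

Request:
move_arm(rows=[[0.07,-0.05,1.27,0,50],[0.07,-0.05,1.27,0,50],[0,0,0,0,50],[0,0,0,0,25],[0,0,0,0,10],[0,0,0,0,0],[0,0,0,0,0],[0,0,0,0,0]])

```text
t: 6.38
ee_pos: [510.2, -212.5, 57.5]
orientation: [1.936, 2.474, 0.0]
ft_force: [0.2, 0.9, 1.9]
width: 15.9
grasp_force: 30.0
```

Request:
move_arm(rows=[[0,0,-1,0,0],[0,0,-2,0,0],[0,0,-3,0,0],[0,0,-3,0,0],[0,0,-1,0,0],[0,0,0,0,0]])

```text
t: 7.12
ee_pos: [510.2, -212.5, 157.7]
orientation: [1.935, 2.473, 0.0]
ft_force: [-0.2, -0.2, -0.7]
width: 15.9
grasp_force: 30.0
```

```bash
python3 -c "
from h import *
o=get_obs();print(o['ee_pos'],o['ft_force'],o['width'],o['moment'])
plan([641,94.5,150],0.35,8,0)"
```

```text
[ 510.16023853 -212.46461453  157.6942072 ] [-0.23042257 -0.24238916 -0.66732611] 15.90595126662854 [-0.07825765  0.05612664  0.01274605]
[3.33, 2.51, 0.1, 1.7, 0]
[3.4, 2.41, 0.1, 1.7, 0]
[3.47, 2.31, 0.1, 1.7, 0]
[3.54, 2.2, 0.1, 1.7, 0]
[3.6, 2.1, 0.1, 1.7, 0]
[3.66, 1.99, 0.1, 1.7, 0]
[3.72, 1.88, 0.1, 1.7, 0]
[3.78, 1.77, 0.1, 1.7, 0]
```

Request:
move_arm(rows=[[3.33,2.51,0.1,1.7,0],[3.4,2.41,0.1,1.7,0],[3.47,2.31,0.1,1.7,0],[3.54,2.2,0.1,1.7,0],[3.6,2.1,0.1,1.7,0],[3.66,2,0.1,1.7,0],[3.72,1.88,0.1,1.7,0],[3.78,1.77,0.1,1.7,0],[0,0,0,0,0],[0,0,0,0,0]])

```text
t: 8.38
ee_pos: [639.8, 94.0, 147.7]
orientation: [-2.213, -2.227, 0.004]
ft_force: [0.3, 0.7, -1.9]
width: 16.0
grasp_force: 30.0
```

Run:
```python
from h import *
o=get_obs();print(o['ee_pos'],o['ft_force'],yaw(o))
plan([641,94.5,100],0.35,1,0)
im=optics.get_image("wrist");cv2.imwrite("pics/w4.png",im)
k=optics.calibration("wrist")
for z,n in ((26,"win"),):print(proj(k,[[637,94.5,26],[641,94.5,112],[630,94.5,112]]))
s=optics.get_image("side");ks=optics.calibration("side");p=proj(ks,[[637,94.5,26],[641,94.5,112]]);print(p)
sc=optics.get_image("scene");kc=optics.calibration("scene");q=proj(kc,[[637,94.5,26],[641,94.5,112]]);print(q)
def crop(i,c,h=50): c=c.astype(int);return cv2.resize(i[c[1]-h:c[1]+h,c[0]-h:c[0]+h],(400,400),interpolation=2)
cv2.imwrite("pics/c4.png",np.hstack([crop(s,p.mean(0)),crop(sc,q.mean(0))]))
```

```text
[639.83164412  94.02277684 147.71449961] [ 0.34219206  0.7299789  -1.9389315 ] 0.3555840916135879
[0.05, 0.12, 4.77, 0.01, 0]
[[250.89773977 184.06701369]
 [255.48251857 215.36344559]
 [237.84758846 215.26846872]]
[[267.58837269 177.95069081]
 [268.65384156 155.84997329]]
[[300.8669661  217.85676862]
 [302.96903344 193.6543903 ]]
```

View pics/w4.png

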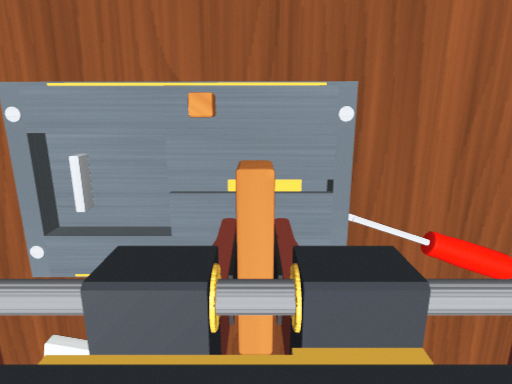

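View pics/c4.png

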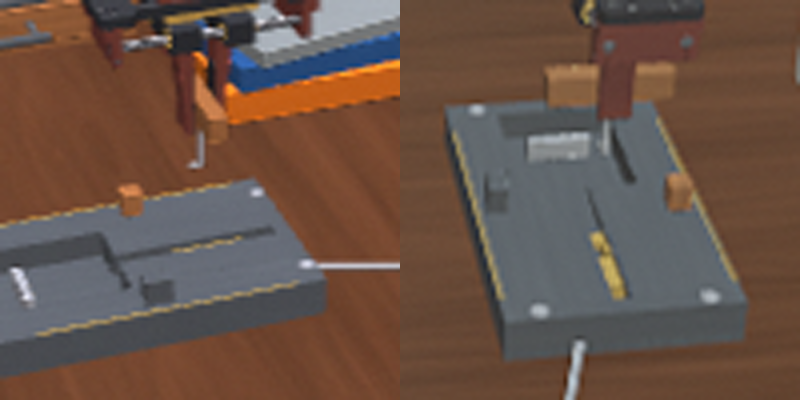

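The wrist view shows the slide's front at column 228 and rear at 302, row 185, with the window hidden by the handle. The side and scene crops show the pick hanging upright with its hook toward −x and the slit below.

Run:
```python
from h import *
k=optics.calibration("wrist");im=cv2.imread("pics/w4.png").astype(int)
yel=(im[:,:,2]-im[:,:,0]);r=yel[184:187].mean(0)
print([(c,int(r[c])) for c in list(range(222,236))+list(range(296,308))])
for c in (232,290): print(c,[(q,im[q,c].tolist()) for q in range(177,196)])
f,b=topl(k,(227.6,185),26),topl(k,(301.6,185),26);print(f,b)
for c in (232,290,185): print(topl(k,(c,179.3),34),topl(k,(c,192.3),34))
for p in ((256,161),(256,352)):print(topl(k,p,147.7+7.5+24))
```

```text
[(222, -24), (223, -24), (224, -24), (225, -24), (226, -24), (227, 41), (228, 137), (229, 166), (230, 165), (231, 167), (232, 166), (233, 164), (234, 165), (235, 168), (296, 165), (297, 166), (298, 166), (299, 166), (300, 153), (301, 82), (302, -23), (303, -22), (304, -23), (305, -24), (306, -24), (307, -23)]
232 [(177, [145, 133, 122]), (178, [141, 129, 117]), (179, [120, 183, 205]), (180, [90, 232, 250]), (181, [83, 233, 252]), (182, [85, 234, 252]), (183, [87, 234, 252]), (184, [84, 233, 251]), (185, [86, 235, 252]), (186, [86, 234, 252]), (187, [88, 235, 252]), (188, [86, 234, 252]), (189, [87, 235, 252]), (190, [83, 233, 252]), (191, [86, 144, 166]), (192, [86, 87, 84]), (193, [124, 117, 106]), (194, [141, 130, 118]), (195, [140, 129, 116])]
290 [(177, [144, 131, 120]), (178, [142, 130, 119]), (179, [121, 185, 205]), (180, [86, 230, 250]), (181, [84, 233, 251]), (182, [84, 233, 251]), (183, [85, 234, 252]), (184, [87, 234, 252]), (185, [86, 234, 252]), (186, [88, 234, 252]), (187, [85, 233, 251]), (188, [88, 235, 252]), (189, [82, 231, 251]), (190, [87, 233, 251]), (191, [92, 146, 168]), (192, [89, 89, 86]), (193, [126, 116, 106]), (194, [142, 132, 119]), (195, [140, 131, 117])]
[617.13005362  93.13560569  26.        ] [681.97037191  93.41762586  26.        ]
[621.60819748 100.00364492  34.        ] [621.46447682  88.61668956  34.        ]
[670.7890841 100.2174335  34.       ] [671.13117229  88.8328715   34.        ]
[581.7529537   99.83039477  34.        ] [581.21552526  88.44149979  34.        ]
[641.37209966 139.11123892 179.2       ]
[641.8212781   49.87069808 179.2       ]
```

Request:
move_arm(rows=[[0,0.05,2,0,0],[0,0,3,0,0],[0,0,2,0,0],[0,0,0.3,0,0],[0,0,0,0,0]])

```text
t: 9.15
ee_pos: [641.7, 94.3, 76.3]
orientation: [2.216, 2.227, 0.0]
ft_force: [0.7, -0.9, -0.7]
width: 16.1
grasp_force: 30.0
```

Run:
```python
from h import *
o=get_obs();print(o['ee_pos'],o['ft_force'],yaw(o))
s=optics.get_image("side");ks=optics.calibration("side");p=proj(ks,[[637,94.5,26],[641,94.5,60]])
sc=optics.get_image("scene");kc=optics.calibration("scene");q=proj(kc,[[637,94.5,26],[641,94.5,60]])
def crop(i,c,h=28): c=c.astype(int);return cv2.resize(i[c[1]-h:c[1]+h,c[0]-h:c[0]+h],(400,400),interpolation=2)
cv2.imwrite("pics/c5.png",np.hstack([crop(s,p.mean(0)),crop(sc,q.mean(0))]))
```

```text
[641.71053273  94.31016778  76.27532086] [ 0.68439197 -0.86947128 -0.68172774] 0.3036456133007035
```

View pics/c5.png

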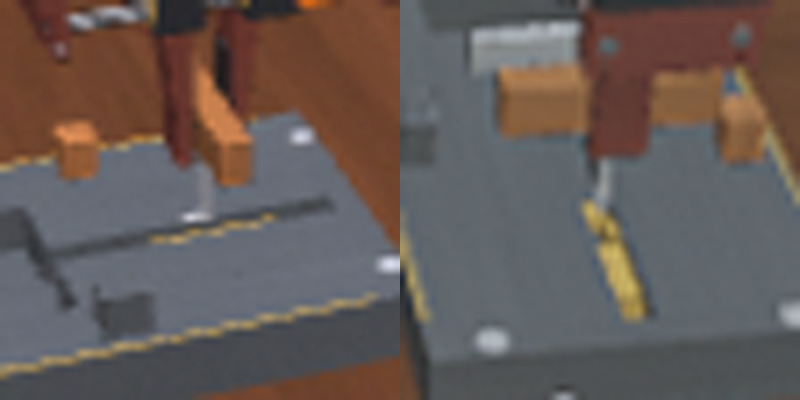

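The crops show the hook just above the slit, in line with it, over the window.

Request:
move_arm(rows=[[0,-0.09,0.3,0,0],[0,0,0.4,0,0],[0,0,0.4,0,0],[0,0,0.3,0,0],[0,0,0.2,0,0],[0,0,0,0,0],[0,0,0,0,0]])

```text
t: 10.12
ee_pos: [640.6, 94.4, 60.3]
orientation: [2.215, 2.227, 0.0]
ft_force: [-0.1, 0.3, -0.3]
width: 15.7
grasp_force: 30.0
```

Request:
move_arm(rows=[[0,0,0.3,0,0],[0,0,0.3,0,0],[0,0,0.3,0,0],[0,0,0.2,0,0],[0,0,0.05,0,0],[0,0,0,0,0]])

```text
t: 10.88
ee_pos: [640.6, 94.4, 48.8]
orientation: [2.215, 2.228, -0.0]
ft_force: [0.8, 0.8, -0.4]
width: 15.8
grasp_force: 30.0
```

Request:
move_arm(rows=[[0,-0.3,0,0,0],[0,-0.3,0,0,0],[0,-0.3,0,0,0],[0,-0.2,0,0,0],[0,-0.2,0,0,0],[0,-0.2,0,0,0],[0,-0.2,0,0,0]])

```text
t: 11.75
ee_pos: [624.6, 94.3, 49.2]
orientation: [2.214, 2.226, 0.003]
ft_force: [5.1, 0.6, -2.2]
width: 15.5
grasp_force: 30.0
```

Request:
move_arm(rows=[[0,-0.3,0,0,0],[0,-0.4,0,0,0],[0,-0.4,0,0,0],[0,-0.4,0,0,0],[0,-0.4,0,0,0],[0,-0.4,0,0,0],[0,-0.4,0,0,0],[0,-0.4,0,0,0],[0,-0.4,0,0,0],[0,-0.4,0,0,0]])

```text
t: 13.0
ee_pos: [584.4, 94.1, 48.8]
orientation: [2.215, 2.227, 0.0]
ft_force: [4.3, -0.0, -2.6]
width: 15.9
grasp_force: 30.0
```

Request:
move_arm(rows=[[0,-0.4,0,0,0],[0,-0.4,0,0,0],[0,-0.4,0,0,0],[0,-0.4,0,0,0],[0,-0.4,0,0,0],[0,-0.4,0,0,0],[0,-0.4,0,0,0],[0,-0.4,0,0,0],[0,-0.4,0,0,0],[0,-0.4,0,0,0]])

```text
t: 14.25
ee_pos: [544.3, 93.8, 48.8]
orientation: [-2.215, -2.227, 0.0]
ft_force: [1.3, 0.2, -1.0]
width: 15.8
grasp_force: 30.0
```

Request:
move_arm(rows=[[0,-0.4,0,0,0],[0,-0.4,0,0,0],[0,-0.4,0,0,0],[0,-0.4,0,0,0],[0,-0.4,0,0,0],[0,-0.4,0,0,0],[0,-0.4,0,0,0],[0,-0.3,0,0,0],[0,-0.2,0,0,0],[0,-0.1,0,0,0]])

```text
t: 15.5
ee_pos: [510.5, 93.7, 48.8]
orientation: [2.215, 2.227, 0.0]
ft_force: [0.9, -0.4, -1.0]
width: 15.8
grasp_force: 30.0
```

Run:
```python
from h import *
o=get_obs();print(o['ee_pos'],o['ft_force'],yaw(o))
k=optics.calibration("wrist");im=optics.get_image("wrist").astype(int)
row=round(proj(k,[[500,94,27]])[0,1]);print(row)
c0,c1=proj(k,[[475,94,27],[530,94,27]])[:,0].astype(int)
for c in range(c0,c1): print(c,im[row-1:row+2,c].mean(0).round().astype(int).tolist(),topl(k,(c,row),27)[0].round(1),end=' | ')
```

```text
[510.5415643   93.66127624  48.8152171 ] [ 0.93687202 -0.37574962 -0.96553416] 0.30931299243270927
224
192 [139, 128, 116] 474.7 | 193 [139, 129, 117] 475.3 | 194 [139, 129, 116] 475.9 | 195 [139, 128, 115] 476.4 | 196 [139, 128, 116] 477.0 | 197 [139, 128, 116] 477.6 | 198 [140, 129, 116] 478.2 | 199 [139, 128, 117] 478.8 | 200 [139, 128, 116] 479.3 | 201 [140, 129, 117] 479.9 | 202 [139, 129, 117] 480.5 | 203 [186, 179, 172] 481.1 | 204 [232, 227, 222] 481.7 | 205 [241, 235, 231] 482.3 | 206 [242, 237, 232] 482.8 | 207 [243, 238, 234] 483.4 | 208 [244, 238, 234] 484.0 | 209 [244, 238, 234] 484.6 | 210 [242, 237, 232] 485.2 | 211 [241, 235, 231] 485.8 | 212 [240, 235, 230] 486.3 | 213 [239, 234, 229] 486.9 | 214 [239, 233, 229] 487.5 | 215 [240, 234, 229] 488.1 | 216 [231, 223, 217] 488.7 | 217 [179, 172, 167] 489.3 | 218 [126, 123, 122] 489.8 | 219 [122, 120, 119] 490.4 | 220 [102, 100, 115] 491.0 | 221 [62, 67, 113] 491.6 | 222 [41, 50, 113] 492.2 | 223 [41, 50, 112] 492.7 | 224 [42, 52, 113] 493.3 | 225 [41, 51, 112] 493.9 | 226 [40, 50, 112] 494.5 | 227 [42, 52, 114] 495.1 | 228
[... 841 characters left out ...]
1] 513.7 | 260 [75, 150, 232] 514.3 | 261 [74, 150, 231] 514.9 | 262 [76, 151, 232] 515.5 | 263 [76, 150, 232] 516.0 | 264 [73, 149, 231] 516.6 | 265 [75, 150, 231] 517.2 | 266 [76, 150, 231] 517.8 | 267 [74, 148, 231] 518.4 | 268 [74, 148, 230] 519.0 | 269 [73, 149, 230] 519.5 | 270 [73, 149, 230] 520.1 | 271 [72, 147, 230] 520.7 | 272 [72, 147, 230] 521.3 | 273 [59, 120, 199] 521.9 | 274 [39, 65, 119] 522.5 | 275 [39, 47, 103] 523.0 | 276 [42, 51, 112] 523.6 | 277 [41, 50, 112] 524.2 | 278 [42, 51, 113] 524.8 | 279 [41, 50, 113] 525.4 | 280 [38, 49, 110] 526.0 | 281 [41, 50, 112] 526.5 | 282 [41, 50, 112] 527.1 | 283 [42, 51, 113] 527.7 | 284 [41, 50, 113] 528.3 | 285 [42, 50, 112] 528.9 |
```

Request:
move_arm(rows=[[0,-0.1,0,0,0],[0,-0.1,0,0,0],[0,-0.1,0,0,0],[0,-0.1,0,0,0],[0,-0.1,0,0,0],[0,-0.1,0,0,0],[0,-0.05,0,0,0],[0,-0.05,0,0,0],[0,0,0,0,0]])

```text
t: 16.68
ee_pos: [503.5, 93.6, 48.8]
orientation: [-2.215, -2.227, 0.0]
ft_force: [0.5, 1.2, 0.3]
width: 15.6
grasp_force: 30.0
```

Request:
move_arm(rows=[[0,-0.05,0,0,0],[0,-0.05,0,0,0],[0,0,0,0,0]])

```text
t: 17.05
ee_pos: [502.6, 93.6, 48.8]
orientation: [-2.215, -2.227, 0.0]
ft_force: [0.6, -0.3, -0.7]
width: 16.0
grasp_force: 30.0
```

Request:
move_arm(rows=[[0,-0.05,0,0,0],[0,-0.05,0,0,0],[0,0,0,0,0]])

```text
t: 17.42
ee_pos: [501.5, 93.6, 48.8]
orientation: [-2.215, -2.227, 0.0]
ft_force: [0.7, 0.5, -0.9]
width: 16.0
grasp_force: 30.0
```

Request:
move_arm(rows=[[0,-0.05,0,0,0],[0,-0.05,0,0,0],[0,0,0,0,0]])

```text
t: 17.8
ee_pos: [500.7, 93.6, 48.8]
orientation: [2.215, 2.227, 0.0]
ft_force: [0.7, -0.0, -1.3]
width: 16.2
grasp_force: 30.0
```

Request:
move_arm(rows=[[0,-0.05,0,0,0],[0,0,0,0,0]])

```text
t: 18.05
ee_pos: [500.6, 93.7, 48.9]
orientation: [2.215, 2.227, 0.001]
ft_force: [2.1, -0.2, -2.5]
width: 16.1
grasp_force: 30.0
```

Request:
move_arm(rows=[[0,-0.03,0,0,0],[0,0,0,0,0]])

```text
t: 18.3
ee_pos: [500.5, 93.7, 48.9]
orientation: [2.215, 2.227, 0.002]
ft_force: [3.6, 0.1, -3.2]
width: 15.6
grasp_force: 30.0
```

Request:
move_arm(rows=[[0,-0.03,0,0,0],[0,0,0,0,0]])

```text
t: 18.55
ee_pos: [500.4, 93.7, 48.9]
orientation: [2.215, 2.227, 0.002]
ft_force: [5.6, -0.7, -4.2]
width: 15.8
grasp_force: 30.0
```

Request:
move_arm(rows=[[0,-0.03,0.02,0,0],[0,0,0,0,0]])

```text
t: 18.8
ee_pos: [500.4, 93.7, 48.9]
orientation: [2.214, 2.226, 0.003]
ft_force: [5.1, -0.6, -3.7]
width: 15.8
grasp_force: 30.0
```

Request:
move_arm(rows=[[0,-0.02,0,0,0],[0,0,0,0,0]])

```text
t: 19.05
ee_pos: [500.3, 93.7, 48.9]
orientation: [2.214, 2.226, 0.003]
ft_force: [6.3, 0.4, -3.9]
width: 15.7
grasp_force: 30.0
```

Request:
move_arm(rows=[[0,-0.03,0,0,0],[0,0,0,0,0]])

```text
t: 19.3
ee_pos: [500.3, 93.7, 48.9]
orientation: [2.214, 2.226, 0.004]
ft_force: [7.7, -1.3, -5.2]
width: 15.9
grasp_force: 30.0
```

Request:
move_arm(rows=[[0,-0.02,0,0,0],[0,0,0,0,0]])

```text
t: 19.55
ee_pos: [500.3, 93.7, 48.9]
orientation: [2.214, 2.226, 0.004]
ft_force: [7.2, -0.6, -4.1]
width: 15.8
grasp_force: 30.0
```

Request:
move_arm(rows=[[0,-0.03,0,0,0],[0,0,0,0,0]])

```text
t: 19.8
ee_pos: [500.2, 93.7, 49.0]
orientation: [2.213, 2.226, 0.005]
ft_force: [8.4, -1.5, -4.5]
width: 16.2
grasp_force: 30.0
```

Request:
move_arm(rows=[[0,-0.02,0,0,0],[0,0,0,0,0]])

```text
t: 20.05
ee_pos: [500.2, 93.7, 49.0]
orientation: [2.213, 2.226, 0.005]
ft_force: [7.7, -1.3, -5.1]
width: 15.9
grasp_force: 30.0
```

Request:
move_arm(rows=[[0,0,0,0,0],[0,0,0,0,0]])

```text
t: 20.3
ee_pos: [500.2, 93.7, 49.0]
orientation: [2.213, 2.226, 0.005]
ft_force: [8.4, -1.0, -4.7]
width: 15.5
grasp_force: 30.0
```

Request:
move_arm(rows=[[0,-0.02,0,0,0],[0,0,0,0,0],[0,0,0,0,0]])

```text
t: 20.68
ee_pos: [500.1, 93.7, 49.0]
orientation: [2.213, 2.225, 0.006]
ft_force: [9.3, -0.7, -5.5]
width: 15.8
grasp_force: 30.0
```

Run:
```python
from h import *
F=[]
for i in range(8): optics.get_image("scene"); F.append(get_obs()["ft_force"])
print(np.mean(F,0),np.std(F,0),get_obs()["t"])
```

```text
[ 8.91239152 -1.08262522 -5.8956692 ] [0.33336437 0.51391555 0.73248873] 21.075
```

Request:
move_arm(rows=[[0,0,0,0,0],[0,0,0,0,0],[0,0,0,0,0],[0,0,0,0,0],[0,0,0,0,0],[0,0,0,0,0],[0,0,0,0,0],[0,0,0,0,0]])

```text
t: 22.08
ee_pos: [500.1, 93.7, 49.0]
orientation: [2.213, 2.225, 0.006]
ft_force: [9.5, -1.4, -5.2]
width: 15.8
grasp_force: 30.0
```

Request:
move_arm(rows=[[0,0.05,0,0,0],[0,0.05,0,0,0],[0,0.05,0,0,0],[0,0.05,0,0,0],[0,0.05,0,0,0],[0,0,0,0,0]])

```text
t: 22.82
ee_pos: [500.5, 93.6, 48.7]
orientation: [2.215, 2.227, 0.001]
ft_force: [3.7, 0.4, -0.0]
width: 15.7
grasp_force: 30.0
```

Request:
move_arm(rows=[[0,0.05,0,0,0],[0,0.1,0,0,0],[0,0.15,0,0,0],[0,0,0,0,0]])

```text
t: 23.32
ee_pos: [502.3, 93.5, 48.2]
orientation: [-2.215, -2.227, 0.003]
ft_force: [0.1, -0.3, -1.1]
width: 16.2
grasp_force: 30.0
```

Request:
move_arm(rows=[[0,0.2,0,0,0],[0,0.3,0,0,0],[0,0.3,0,0,0],[0,0,0,0,0],[0,0,0,0,0]])

```text
t: 23.95
ee_pos: [511.2, 93.7, 48.6]
orientation: [-2.215, -2.227, 0.0]
ft_force: [-1.0, 0.3, -0.6]
width: 15.9
grasp_force: 30.0
```

Run:
```python
from h import *
F=[]
for i in range(3): im=optics.get_image("wrist"); F.append(get_obs()["ft_force"])
o=get_obs();print(o["ee_pos"],o["orientation"],np.mean(F,0))
k=optics.calibration("wrist");im=im.astype(int);m=((im[:,:,2]-im[:,:,0]>140)&(im[:,:,1]>200)).astype(np.uint8)
n,l,st,ce=cv2.connectedComponentsWithStats(m)
for i in range(1,n):
    if st[i,4]>15:
        x,y,w,h,a=st[i];print(st[i],topl(k,(x,y),26).round(1),topl(k,(x+w,y+h),26).round(1))
```

```text
[511.16780411  93.628212    48.55493668] [-2.21540724e+00 -2.22731110e+00  2.16833686e-04] [ 0.16120068 -0.07637373 -0.8113523 ]
[ 184   70  328    4 1250] [474.5 178.7  26. ] [646.3 177.7  26. ]
[216 209  20  23 211] [489.4 102.9  26. ] [500.8  88.8  26. ]
[ 275  209   51   32 1218] [523.5 103.   26. ] [554.2  83.3  26. ]
[210 276   5  20  52] [484.8  60.1  26. ] [487.5  46.5  26. ]
[296 277   5  25  62] [537.2  59.7  26. ] [540.9  42.5  26. ]
[210 307   5  25 102] [484.2  38.7  26. ] [486.9  20.7  26. ]
[296 307   5  25  68] [537.9  39.   26. ] [541.8  20.9  26. ]
[227 353  13   2  25] [494.3   4.9  26. ] [502.7   3.4  26. ]
[271 353  13   2  25] [522.9   5.1  26. ] [531.4   3.6  26. ]
[427 353  82   2 164] [624.4   5.5  26. ] [678.1   4.3  26. ]
```

The slide stayed at the stop (front at x≈489, all in the bay) and the hook is free. Next I lift it out.

Request:
move_arm(rows=[[0,0.09,0,0,0],[0,0,-0.2,0,0],[0,0,-0.3,0,0],[0,0,-0.4,0,0],[0,0,0,0,0]])

```text
t: 24.72
ee_pos: [512.5, 93.7, 58.1]
orientation: [2.215, 2.227, 0.001]
ft_force: [-0.4, 1.1, -0.7]
width: 15.6
grasp_force: 30.0
```

Request:
move_arm(rows=[[0,0,-0.4,0,0],[0,0,-0.6,0,0],[0,0,-1,0,0],[0,0,-3,0,0],[0,0,-3,0,0],[0,0,-2,0,0],[0,0,0,0,0]])

```text
t: 25.6
ee_pos: [513.4, 93.8, 159.5]
orientation: [2.214, 2.226, 0.005]
ft_force: [0.3, -0.8, -1.1]
width: 15.7
grasp_force: 30.0
```

```bash
python3 -c "
from h import *
o=get_obs();print(o['ee_pos'],o['ft_force'])
plan([511.5,-212.5,157.5],13.9,7,0)"
```

```text
[513.35512101  93.84898881 159.49245236] [ 0.25210749 -0.76481753 -1.05901874]
[-4.38, -0.05, 0.03, -1.94, 0]
[-4.37, -0.2, 0.03, -1.94, 0]
[-4.36, -0.35, 0.03, -1.94, 0]
[-4.35, -0.49, 0.03, -1.94, 0]
[-4.33, -0.64, 0.03, -1.94, 0]
[-4.31, -0.79, 0.03, -1.94, 0]
[-4.28, -0.93, 0.03, -1.94, 0]
```

Request:
move_arm(rows=[[-4.38,-0.05,0,-1.95,0],[-4.37,-0.2,0,-1.95,0],[-4.36,-0.35,0,-1.95,0],[-4.35,-0.5,0,-1.95,0],[-4.33,-0.64,0,-1.95,0],[-4.31,-0.79,0,-1.95,0],[-4.28,-0.93,0,-1.95,0],[0,0,0,0,0],[0,0,0,0,0]])

```text
t: 26.72
ee_pos: [509.6, -212.3, 156.7]
orientation: [-1.935, -2.473, 0.0]
ft_force: [-0.9, -0.4, -1.4]
width: 15.7
grasp_force: 30.0
```

```bash
python3 -c "
from h import *
o=get_obs();print(o['ee_pos'],o['ft_force'],yaw(o))
plan([511.7,-212.5,61],13.9,4,0)"
```

```text
[ 509.64987884 -212.28735407  156.70097021] [-0.8946036  -0.3964867  -1.36681412] 13.905550564735481
[-0.02, 0.05, 2.39, 0.0, 0]
[-0.02, 0.05, 2.39, 0.0, 0]
[-0.02, 0.05, 2.39, 0.0, 0]
[-0.02, 0.05, 2.39, 0.0, 0]
```

Request:
move_arm(rows=[[0,0.1,3,0,0],[0,0.1,3,0,0],[0,0,2,0,0],[0,0,1,0,0],[0,0,0.5,0,0],[0,0,0,0,0],[0,0,0,0,0]])

```text
t: 27.6
ee_pos: [512.8, -212.5, 63.3]
orientation: [1.934, 2.474, 0.001]
ft_force: [0.1, 0.2, -0.9]
width: 15.5
grasp_force: 30.0
```

Request:
move_arm(rows=[[0,0,0.1,0,0],[0,0,0.1,0,0],[0,0,0.1,0,0],[0,0,0,0,0]])

```text
t: 28.1
ee_pos: [512.2, -212.3, 59.5]
orientation: [-1.935, -2.475, 0.0]
ft_force: [1.2, 0.5, -0.9]
width: 16.0
grasp_force: 30.0
```

Request:
move_arm(rows=[[0,0,0.1,0,0],[0,0,0.05,0,0],[0,0,0.03,0,0],[0,0,0,0,0]])

```text
t: 28.6
ee_pos: [512.3, -212.3, 57.8]
orientation: [-1.935, -2.475, 0.0]
ft_force: [-0.3, -0.0, -1.4]
width: 16.1
grasp_force: 30.0
```

Request:
move_arm(rows=[[0,0,0.03,0,0],[0,0,0.03,0,0],[0,0,0,0,0]])

```text
t: 28.98
ee_pos: [512.4, -212.3, 57.5]
orientation: [1.935, 2.475, 0.0]
ft_force: [-0.9, 1.3, 4.9]
width: 16.0
grasp_force: 30.0
```

Seated, with upward contact force. I open the fingers and retreat.

Request:
move_arm(rows=[[0,0,0,0,20],[0,0,0,0,30],[0,0,0,0,50],[0,0,0,0,50],[0,0,0,0,50],[0,0,-1,0,50],[0,0,-3,0,50],[0,0,-4,0,50],[0,0,-6,0,50],[0,0,-2,0,50]])

```text
t: 30.22
ee_pos: [514.0, -213.0, 221.7]
orientation: [1.931, 2.47, 0.002]
ft_force: [-0.6, -0.0, -0.3]
width: 43.7
grasp_force: 0.0
```

Run:
```python
from h import *
im=optics.get_image("wrist");o=get_obs();print(o["ee_pos"],o["width"],o["ft_force"],o["t"])
s=optics.get_image("side");c=optics.get_image("scene")
def crop(i,x,y,h=40):return cv2.resize(i[y-h:y+h,x-h:x+h],(400,400),interpolation=2)
cv2.imwrite("pics/fin.png",np.hstack([crop(s,260,235),cv2.resize(im,(400,300))[:,:] if 0 else cv2.resize(im[:, :384],(400,400))]))
```

```text
[ 514.55507789 -213.26070576  222.90061825] 44.15126625703961 [ 0.70033475 -0.1127479   1.3735394 ] 30.275
```

View pics/fin.png

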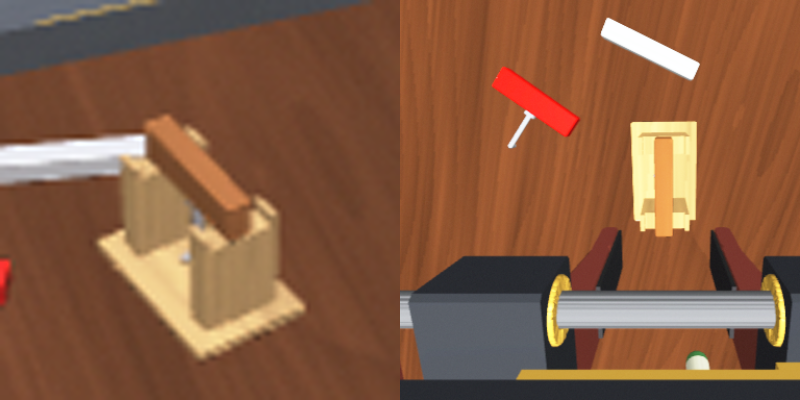

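The pick hangs squarely on both posts between the lips with its hook toward −x, and the gripper is clear.

```bash
python3 -c "
from workcell import close_job
print(close_job())"
```

```text
the job is handed in; nothing more can be done
None
```

The slide is in the bay, seated against the stop with a pull of about 9 N held for over a second. The pick is back on its rest, and the job was handed in at about 30 s.

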